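# Slide a board with a jar out over the table edge

## Task

Push the beech board along the table until its left end sticks out 4 cm past the left edge of the table, square to that edge, so that someone can get a hand under it and carry it off with the sugar jar still standing in its place on it. Only push or drag the board with the fingertips: do not lift it, do not touch the jar, and leave everything else where it is.

Things in the scene. Friction and masses are not known exactly. Their poses are not given: they have to be found in the camera images.
- board: Beech board lying flat, 112 mm wide, 239 mm long, 14 mm thick, about 0.27 kg, long oval outline narrowing to rounded tips, a brass-rimmed eyelet near its left end (95 mm from the middle). Origin: centre of its underside; y along its length to the left end (world +y within 0.3 rad at first), x across, z up. It slides with friction about 0.6 (varies) and stops when no longer pushed.
- board_left_end (a point): Tip of the board's left end, on its long axis at the level of its upper face: 119.5 mm from the board's origin along its y axis, 14 mm above the underside. This end is to stick out past the table.
- board_right_end (a point): Tip of the board's right end, on its long axis at the level of its upper face: 119.5 mm from the board's origin against its y axis. The end that faces the middle of the table. Pushed there, the board moves ahead; moving this end sideways turns the board about a point some 150 mm away.
- table_left_edge (a point): A fixed point on the left edge of the table top, at the level of the surface. The edge is straight and runs along world x through it; the table lies on the side of smaller y, beyond is a free drop. The point's axes are the world's.
- sugar_jar: Glass sugar jar with a grey lid, 54 mm in diameter, 80 mm high, about 0.2 kg, standing loose on the board on its long axis (within 10 mm), 10 to 50 mm from the board's middle toward the left end. Origin: centre of its underside, z up.
- salt_small: Salt shaker with a grey top, 44x44x90 mm, standing at the back left. Bystander. Origin: centre of its underside, z up.
- orange_mug: Orange mug, body about 80 mm wide, 113 mm over the handle, 101 mm high, standing to the right behind. Bystander. Origin: under the mug, z up.
- matchbox: Tan box of matches lying flat, 61x49x14 mm, near the front edge. Bystander. Origin: centre of its underside.
- lighter: Flat red lighter lying, 72x42x12 mm, near the front edge. Bystander. Origin: centre of its underside.
- saucer: White saucer, 120 mm across, 14 mm high, to the right of the board. Bystander. Origin: centre of its underside.
Things that resemble listed ones, but are neither listed nor needed, are in the scene too. What is shaped like the sugar_jar but red is not meant.

How it is judged:
By the outcome, as a careful person would: the job done as asked, in the order asked, and still so for the second after the job is handed in, with the robot touching nothing.
It also fails if it takes over 58 s, if anything falls off the work surface, if the arm or the gripper's body presses on something with over 40 N, if the wrist force passes 120 N, or if a joint passes its speed limit or range.

## Robot

A 6-joint arm with a two-finger parallel gripper is mounted at the origin on a cart in front of the work surface, level with it; the furniture and walls round the work are solid. World frame = base frame: x ahead of the robot, y to its left, z up, the work surface at z = 0. Lengths are in m, angles in rad, forces in N, time in s.
With the tool pointing down it reaches from about 0.225 to 0.875 m from the base axis. Payload 3.4 kg.
Tool frame: the origin (TCP) lies between the finger pads; the fingertips stand 19 mm ahead of it and the grasp point (between the pads) is the TCP; z points along the fingers, y is the line along which they close (so a half turn about z gives the same grasp; the last joint's range is limited). The gripper opens to 85 mm and grips with 20 to 120 N. Pads are 22 mm wide; open, the fingers measure 114 mm over their backs; the gripper's body (76 mm by 85 mm) begins 54 mm behind the grasp point. The pads swing forward as they close: fully open they stand 13 mm farther back than shut.
Start: joints at [-1.44, 0.276, 1.505, -0, 1.361, -0.121], TCP at [0.143, -0.557, 0.25] pointing down, gripper open.
Joint ranges: [-2.89, 2.89], [-0.75, 2.08], [0.22, 2.7], [-1.18, 4.32], [0.11, 2.71], [-2.7, 2.7]. Speed limits (rad/s): [2.57, 2.57, 3.14, 3.14, 3.14, 3.14].

## Interface

Orientations are given as a unit quaternion [w, x, y, z].
In Python, from rig import get_state, imaging, ticket gives the robot as it stands. The module is installed in compiled form; this text tells all that it offers.
- The arm moves only by the shell command python3 -m inch 'ROWS' [FORCE]. ROWS is JSON, a list of rows, each an object with "claw": the opening, from -1 (shut) to 1 (fully open); "travel": the shift along the world's x, y, z in units of 200 mm (1.0 is 200 mm), a list of three; "turn": the turn about the world's z in units of 180 degrees (1.0 is 180 degrees). A call has 1 to 5 rows; each row is the pose to reach, as a shift and turn from the pose commanded when the call began, turning the shorter way round; what a row does not reach only later rows make up. A row lasts 1/10 s, in which the tool goes at most 50 mm and 8.59 degrees, less where a joint would pass 70% of its speed; a pose out of reach is approached as far as the arm can. A call with a number of a shift or a turn outside -1 to 1 is refused whole. A call with a gripper value outside its range is refused whole. The fingers move at their own pace and stop on an object; FORCE is the grip in N (left out, the last holds). Time passes only in rows, so rows that repeat a pose let the fingers close. It gives the time, the measured TCP pose, the force, the opening and the grip force at its end, in the units of the state.
- get_state(): the state, without advancing time (a new reading comes with each control period).
- imaging.get_image(name): name is "scene" or "top" or "wrist"; returns the picture (480x640x3 uint8, red, green, blue); there is no depth.
- imaging.camera_params(name): a dict with "camera_matrix" (3x3 intrinsics, pixels), "cam_to_world" (4x4, takes a point from camera to world coordinates); the wrist camera has in their place "T_tool_cam" (4x4, takes a point from camera to tool coordinates, whose origin is the TCP and whose axes are the flange's). Camera axes: x right, y down, z forward; pixel columns grow to the right and rows downward; lengths in m; the calibration is good to about 2 mm. A picture is of the moment at which its call begins: read the wrist's pose just before it. camera_params takes no time and is no camera call.
- ticket.sign_off(): hands the job in; it is judged then, once.
The state is a dict: "clock": time; "qpos": joint angles; "qd": joint speeds; "effort": joint torques, N m; "position": TCP position; "ee_rot": TCP orientation; "contact_force": force on the tool from outside, world axes, zero at the start; "moment": the same for the moment, N m; "width": finger opening in m; "gripper_force": force on a finger pad.
Only numpy, scipy, OpenCV 4.12 (cv2) and the standard library are available. Lean on these libraries where they do the work, as an engineer would, in place of code of your own. Each camera call takes 0.05 s, during which the arm holds its last target. There are 200 camera calls.

## Working session

There is one attempt and no reset: what is moved stays moved. The work goes in short steps, Python scripts to look and compute and a shell command to move; the robot and the scene stay as the last step left them, time stands still between calls to the robot, and variables do not carry over. Pictures are saved under pics/ and viewed, at most 10 in all, crops included, and the job is handed in when it is done.

```bash
mkdir -p pics; cat > h.py <<'E'
import numpy as np,cv2
from rig import get_state,imaging,ticket
def snap(n,f):
    im=imaging.get_image(n); cv2.imwrite('pics/'+f,cv2.cvtColor(im,cv2.COLOR_RGB2BGR)); return im
def w(n,u,v,z):
    p=imaging.camera_params(n);K=np.array(p['camera_matrix']);T=np.array(p['cam_to_world'])
    d=T[:3,:3]@np.linalg.solve(K,[u,v,1]);o=T[:3,3];return o+d*(z-o[2])/d[2]
def px(n,P):
    p=imaging.camera_params(n);K=np.array(p['camera_matrix']);T=np.linalg.inv(np.array(p['cam_to_world']))
    q=K@(T[:3,:3]@np.array(P)+T[:3,3]);return q[:2]/q[2]
E
python3 - <<'E'
from h import *
snap('top','top0.png');snap('scene','sc0.png')
print(get_state())
for n in('top','scene'):print(imaging.camera_params(n))
E
```

```text
{'clock': 0.1, 'qpos': array([-1.43999408e+00,  2.76528955e-01,  1.50601622e+00, -1.79175869e-05,
        1.36071009e+00, -1.20980242e-01]), 'qd': array([ 2.53462502e-05, -2.79045981e-03, -2.87899024e-03,  7.11065744e-04,
       -6.86612864e-04,  1.07803176e-03]), 'effort': array([ 8.55507133e-04, -4.17699552e+01, -2.46403939e+01, -2.24517312e-04,
        5.80238469e-03,  1.04669756e-06]), 'position': array([ 0.14319107, -0.55642233,  0.24952393]), 'ee_rot': array([-8.31253223e-04,  9.92085579e-01,  1.25560791e-01, -1.28426835e-05]), 'contact_force': array([0.05756716, 0.7232342 , 0.36126217]), 'moment': array([ 0.03314984, -0.04260862, -0.004904  ]), 'gripper_force': 0.0, 'width': 0.08607486049189586}
{'camera_matrix': array([[469.97603083,   0.        , 320.71255197],
       [  0.        , 469.97603083, 238.01049036],
       [  0.        ,   0.        ,   1.        ]]), 'cam_to_world': array([[ 0.00180621, -0.97226522,  0.23387406,  0.3059595 ],
       [-0.99999202, -0.00258949, -0.00304213,  0.1412319 ],
       [ 0.00356337, -0.23386669, -0.97226214,  1.03723402],
       [ 0.        ,  0.        ,  0.        ,  1.        ]])}
{'camera_matrix': array([[571.33406004,   0.        , 313.5942519 ],
       [  0.        , 571.33406004, 230.4523359 ],
       [  0.        ,   0.        ,   1.        ]]), 'cam_to_world': array([[-0.75616919, -0.30464494,  0.57913696, -0.2138311 ],
       [-0.65435502,  0.34491144, -0.67294546,  0.99033485],
       [ 0.00525846, -0.88782181, -0.46015735,  0.61564644],
       [ 0.        ,  0.        ,  0.        ,  1.        ]])}
```

View pics/top0.png

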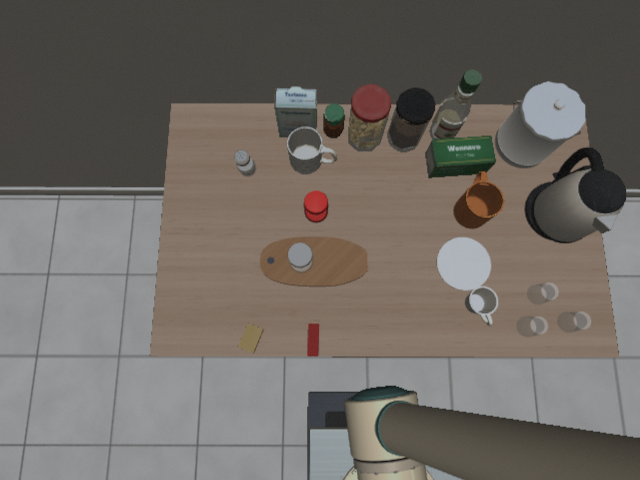

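View pics/sc0.png

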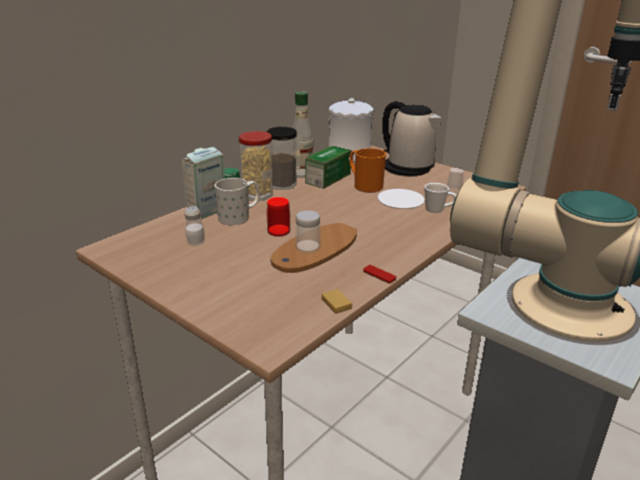

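The top view shows the board from its left tip at about (260,261) to its right tip at (368,262), with the eyelet at (270,260). There are two jar-shaped things: the grey-lidded glass one at (300,256) on the board, and the red one at (316,206) on the table. The grey one fits the description. The table's left edge runs from (171,104) to (152,356). I'll confirm in an enlarged crop.

```bash
python3 - <<'E'
from h import *
im=cv2.imread('pics/top0.png')
cv2.imwrite('pics/c0.png',cv2.resize(im[190:310,140:390],(800,384),interpolation=cv2.INTER_CUBIC)[:, :])
for l,a in dict(tipL=(260,261,.014),tipR=(368,262.5,.014),eye=(270,260,.014),lid=(300,254,.08),e1=(171,104,0),e2=(152,356,0),e3=(160,250,0),red=(316,200,.08),sau=(464,264,.01),match=(251,338,.014),light=(313,340,.012)).items(): print(l,w('top',*a).round(4))
# contour of board by colour
hsv=cv2.cvtColor(im,cv2.COLOR_BGR2HSV)
for p in [(340,262),(400,262),(230,262),(290,280),(330,245)]:print(p,hsv[p[1],p[0]])
E
```

```text
tipL [0.4994 0.2722 0.014 ]
tipR [0.4966 0.0333 0.014 ]
eye [0.5017 0.2502 0.014 ]
lid [0.5019 0.1812 0.08  ]
e1 [0.89  0.503 0.   ]
e2 [0.295  0.4982 0.    ]
e3 [0.5267 0.5001 0.    ]
red [0.6197 0.1485 0.08  ]
sau [ 0.4945 -0.1803  0.01  ]
match [0.3327 0.2861 0.014 ]
light [0.3289 0.1541 0.012 ]
(340, 262) [ 14 104 118]
(400, 262) [ 13  59 130]
(230, 262) [ 14  54 133]
(290, 280) [ 14 105 119]
(330, 245) [ 13 103 121]
```

View pics/c0.png

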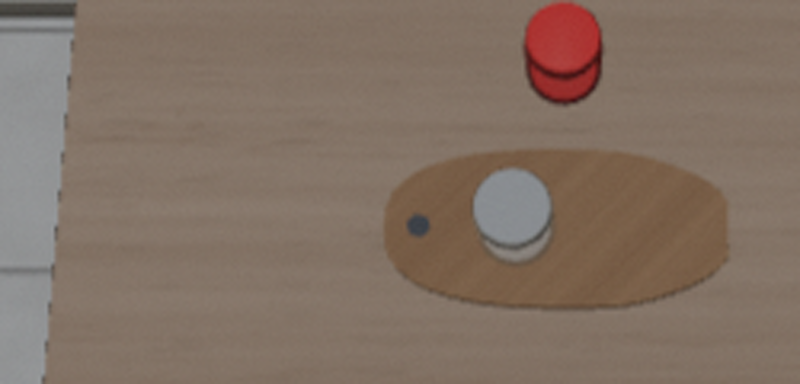

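Confirmed: the grey-lidded jar is standing on the board and the red one is off it. The board's length comes out at 0.239 m as listed, and the table edge is at y≈0.500. Next I'll fit the yaw and the end's shape.

```bash
cat >> h.py <<'E'
def board(im):
    hsv=cv2.cvtColor(im,cv2.COLOR_RGB2HSV); m=cv2.inRange(hsv,(8,82,60),(20,140,200)); m[:215]=0;m[310:]=0
    m[:,:110]=0;m[:,420:]=0
    cs,_=cv2.findContours(m,cv2.RETR_EXTERNAL,cv2.CHAIN_APPROX_NONE); c=cv2.convexHull(max(cs,key=cv2.contourArea))[:,0]
    P=np.array([w('top',u,v,.014)[:2] for u,v in c])
    (cx,cy),s,a=cv2.minAreaRect((P*1000).astype(np.float32))
    M=cv2.moments((P*1e4).astype(np.float32)); ctr=np.array([M['m10'],M['m01']])/M['m00']/1e4
    yaw=.5*np.arctan2(2*M['mu11'],M['mu20']-M['mu02'])-np.pi/2
    yaw=(yaw+np.pi/2)%np.pi-np.pi/2
    y=np.array([-np.sin(yaw),np.cos(yaw)]);x=np.array([np.cos(yaw),np.sin(yaw)])
    L=(P-ctr)@np.c_[x,y]
    print('ctr',ctr.round(4),'yaw',yaw.round(4),'size',np.ptp(L,0).round(4),'tips',(ctr+y*L[:,1].max()).round(4),(ctr+y*L[:,1].min()).round(4),'rectang',a)
    return L
E
python3 - <<'E'
from h import *
im=cv2.cvtColor(cv2.imread('pics/top0.png'),cv2.COLOR_BGR2RGB)
L=board(im); print((L[L[:,1]<-.07]*1000).round(0).tolist())
E
```

```text
ctr [0.5003 0.1543] yaw -0.0065 size [0.1087 0.2371] tips [0.5011 0.2728] [0.4996 0.0356] rectang 0.1530633568763733
[[43.0, -84.0], [39.0, -95.0], [37.0, -99.0], [28.0, -113.0], [25.0, -115.0], [21.0, -117.0], [-11.0, -119.0], [-17.0, -119.0], [-22.0, -116.0], [-31.0, -107.0], [-35.0, -101.0], [-42.0, -88.0]]
```

```bash

R='' ; python3 -m inch '[{"claw":0.3,"travel":[0.6,0.93,0],"turn":0.14},{"claw":0.3,"travel":[0.6,0.93,0],"turn":0.14},{"claw":0.3,"travel":[0.6,0.93,0],"turn":0.14},{"claw":0.3,"travel":[0.6,0.93,0],"turn":0.14},{"claw":0.3,"travel":[0.6,0.93,0],"turn":0.14}]'
python3 -m inch '[{"claw":0.3,"travel":[0.6,0.93,0],"turn":0.14},{"claw":0.3,"travel":[0.6,0.93,0],"turn":0.14},{"claw":0.3,"travel":[0.6,0.93,0],"turn":0.14},{"claw":0.3,"travel":[0.6,0.93,0],"turn":0.14},{"claw":0.3,"travel":[0.6,0.93,0],"turn":0.14}]'
python3 -m inch '[{"claw":0.3,"travel":[0.6,0.93,0],"turn":0.14},{"claw":0.3,"travel":[0.6,0.93,0],"turn":0.14},{"claw":0.3,"travel":[0.6,0.93,0],"turn":0.14},{"claw":0.3,"travel":[0.6,0.93,0],"turn":0.14},{"claw":0.3,"travel":[0.6,0.93,0],"turn":0.14}]'
```

```text
clock: 0.6
position: [0.2643, -0.3667, 0.25]
ee_rot: [-0.001, 0.94, 0.34, 0.001]
contact_force: [-0.6, -0.2, 0.7]
width: 0.0554
gripper_force: 0.0
clock: 1.1
position: [0.3843, -0.1813, 0.2502]
ee_rot: [-0.001, 0.843, 0.537, 0.001]
contact_force: [-0.9, -1.5, 0.1]
width: 0.0555
gripper_force: 0.0
clock: 1.6
position: [0.5049, 0.0047, 0.2499]
ee_rot: [-0.0, 0.706, 0.708, 0.001]
contact_force: [-0.3, -1.1, -0.1]
width: 0.0555
gripper_force: 0.0
```

```bash

python3 -m inch '[{"claw":0.3,"travel":[-0.025,-0.05,-0.4],"turn":0},{"claw":0.3,"travel":[-0.025,-0.05,-0.75],"turn":0},{"claw":0.3,"travel":[-0.025,-0.05,-0.75],"turn":0},{"claw":0.3,"travel":[-0.025,-0.05,-0.75],"turn":0},{"claw":0.3,"travel":[-0.025,-0.05,-0.75],"turn":0}]'
python3 -m inch '[{"claw":0.3,"travel":[0,0,-0.1],"turn":0},{"claw":0.3,"travel":[0,0,-0.2],"turn":0},{"claw":0.3,"travel":[0,0,-0.3],"turn":0},{"claw":0.3,"travel":[0,0,-0.4],"turn":0},{"claw":0.3,"travel":[0,0,-0.4],"turn":0}]'
python3 -c "
from h import *
im=snap('scene','sc1.png');cv2.imwrite('pics/c1.png',cv2.resize(cv2.imread('pics/sc1.png')[180:300,240:440],(800,480),interpolation=cv2.INTER_CUBIC))"
```

```text
clock: 2.1
position: [0.4981, -0.0089, 0.1003]
ee_rot: [-0.001, 0.707, 0.707, -0.0]
contact_force: [0.1, 0.0, 1.4]
width: 0.0555
gripper_force: 0.0
clock: 2.6
position: [0.4994, -0.0091, 0.0212]
ee_rot: [0.001, 0.707, 0.707, 0.0]
contact_force: [-0.0, -0.1, -0.4]
width: 0.0554
gripper_force: 0.0
```

View pics/c1.png

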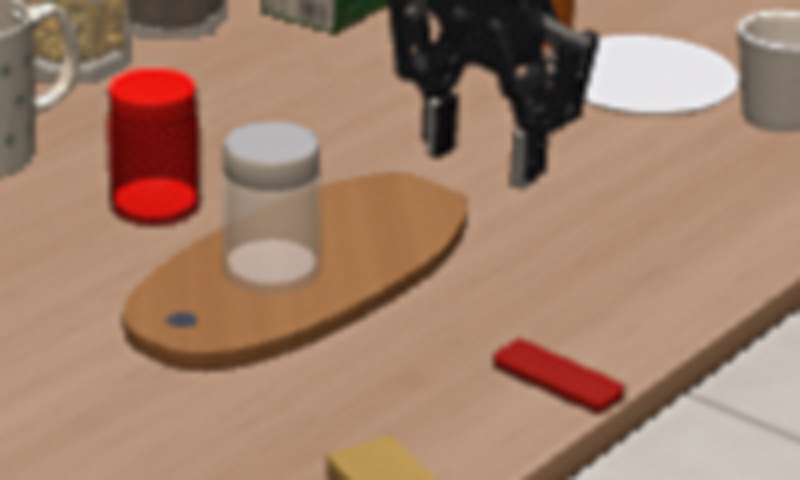

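The scene crop shows both fingertips low and straddling the board's right end, at about (440,150) and (525,180) in the crop. The jar is clear of them. Starting the slow push.

```bash

python3 -m inch '[{"claw":0.3,"travel":[0,0.04,0],"turn":0},{"claw":0.3,"travel":[0,0.08,0],"turn":0},{"claw":0.3,"travel":[0,0.12,0],"turn":0},{"claw":0.3,"travel":[0,0.14,0],"turn":0},{"claw":0.3,"travel":[0,0.16,0],"turn":0}]'
python3 -m inch '[{"claw":0.3,"travel":[0,0.02,0],"turn":0},{"claw":0.3,"travel":[0,0.04,0],"turn":0},{"claw":0.3,"travel":[0,0.06,0],"turn":0},{"claw":0.3,"travel":[0,0.08,0],"turn":0},{"claw":0.3,"travel":[0,0.1,0],"turn":0}]'
python3 -m inch '[{"claw":0.3,"travel":[0,0.02,0],"turn":0},{"claw":0.3,"travel":[0,0.04,0],"turn":0},{"claw":0.3,"travel":[0,0.06,0],"turn":0},{"claw":0.3,"travel":[0,0.08,0],"turn":0},{"claw":0.3,"travel":[0,0.1,0],"turn":0}]'
python3 -m inch '[{"claw":0.3,"travel":[0,0.02,0],"turn":0},{"claw":0.3,"travel":[0,0.04,0],"turn":0},{"claw":0.3,"travel":[0,0.06,0],"turn":0},{"claw":0.3,"travel":[0,0.08,0],"turn":0},{"claw":0.3,"travel":[0,0.1,0],"turn":0}]'
python3 -c "
from h import *
im=snap('top','t2.png');board(im);cv2.imwrite('pics/c2.png',cv2.resize(cv2.imread('pics/t2.png')[190:310,140:390],(800,384),interpolation=cv2.INTER_CUBIC))"
```

```text
clock: 3.15
position: [0.4983, 0.0238, 0.0206]
ee_rot: [0.0, 0.707, 0.708, 0.0]
contact_force: [-0.2, -0.5, 0.2]
width: 0.0552
gripper_force: 0.0
clock: 3.65
position: [0.4985, 0.0431, 0.0203]
ee_rot: [0.0, 0.707, 0.707, 0.0]
contact_force: [0.9, -2.7, 0.5]
width: 0.0555
gripper_force: 1.2
clock: 4.15
position: [0.4982, 0.0634, 0.0203]
ee_rot: [0.0, 0.707, 0.707, 0.0]
contact_force: [0.5, -1.4, -0.3]
width: 0.0557
gripper_force: 1.2
clock: 4.65
position: [0.4983, 0.0834, 0.0203]
ee_rot: [0.0, 0.707, 0.707, 0.0]
contact_force: [0.8, -3.4, -0.2]
width: 0.0554
gripper_force: 1.2
ctr [0.4891 0.224 ] yaw 0.0895 size [0.1118 0.1893] tips [0.4801 0.3244] [0.497  0.1359] rectang 3.9543561935424805
```

View pics/c2.png

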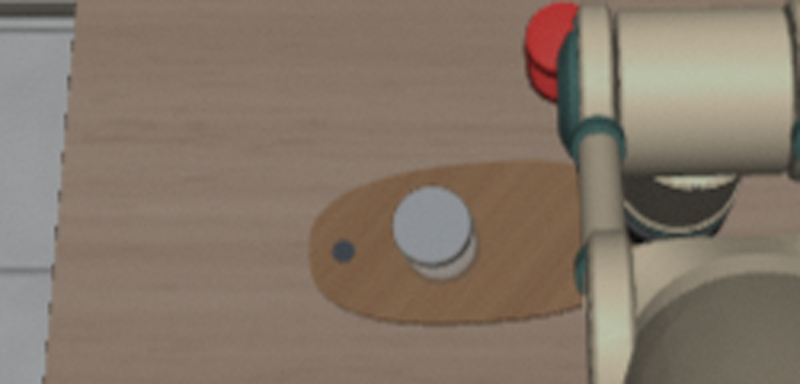

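The crop shows the board has turned a few degrees, with its left end toward the robot: the eyelet is at crop (343,251), about (247,268) in the full picture. The arm hides the right end. I'll fit the known outline to the visible part of the board to get the yaw.

```bash
cat >> h.py <<'E'
from scipy.optimize import least_squares
def hull(im):
    hsv=cv2.cvtColor(im,cv2.COLOR_RGB2HSV); m=cv2.inRange(hsv,(8,82,60),(20,140,200)); m[:215]=0;m[315:]=0;m[:,:110]=0;m[:,420:]=0
    cs,_=cv2.findContours(m,cv2.RETR_EXTERNAL,cv2.CHAIN_APPROX_NONE); c=max(cs,key=cv2.contourArea)
    h=cv2.convexHull(c); k=[abs(cv2.pointPolygonTest(h,tuple(map(float,p)),True))<1 for p in c[:,0]]
    return c[k][:,0]
def fit(im,umax=None):
    t=cv2.cvtColor(cv2.imread('pics/top0.png'),cv2.COLOR_BGR2RGB)
    A=np.array([w('top',u,v,.014)[:2] for u,v in hull(t)]); A0=np.array([.5,.1535]); T=((A-A0)*1000).astype(np.float32)
    c=hull(im); c=c[c[:,0]<(umax or c[:,0].max()-4)]
    P=np.array([w('top',u,v,.014)[:2] for u,v in c])*1000
    def f(q):
        R=np.array([[np.cos(q[2]),-np.sin(q[2])],[np.sin(q[2]),np.cos(q[2])]])
        return [cv2.pointPolygonTest(T,tuple(map(float,p)),True) for p in (P-q[:2])@R]
    r=least_squares(f,[P[:,0].mean(),P[:,1].max()-119,0.05],diff_step=1e-3,loss='soft_l1',x_scale=[1,1,.01])
    q=r.x; d=np.array([-np.sin(q[2]),np.cos(q[2])])
    print('ctr',q[:2].round(1),'yaw rel. start',q[2].round(3),'rms',np.std(r.fun).round(2),'tipL',(q[:2]+119.5*d).round(1),'tipR',(q[:2]-119.5*d).round(1))
E
python3 - <<'E'
from h import *
for f in('top0','t2'):fit(cv2.cvtColor(cv2.imread(f'pics/{f}.png'),cv2.COLOR_BGR2RGB))
print(w('top',247.2,268.4,.014))
E
```

```text
ctr [500.  153.5] yaw rel. start 0.0 rms 0.0 tipL [500. 273.] tipR [500.  34.]
ctr [490.3 204.4] yaw rel. start 0.088 rms 0.82 tipL [479.7 323.4] tipR [500.8  85.3]
[0.48278133 0.29991176 0.014     ]
```

```bash

python3 -m inch '[{"claw":0.3,"travel":[-0.006,0.02,0],"turn":0},{"claw":0.3,"travel":[-0.012,0.04,0],"turn":0},{"claw":0.3,"travel":[-0.018,0.06,0],"turn":0},{"claw":0.3,"travel":[-0.024,0.08,0],"turn":0},{"claw":0.3,"travel":[-0.03,0.1,0],"turn":0}]'
python3 -m inch '[{"claw":0.3,"travel":[-0.006,0.02,0],"turn":0},{"claw":0.3,"travel":[-0.012,0.04,0],"turn":0},{"claw":0.3,"travel":[-0.018,0.06,0],"turn":0},{"claw":0.3,"travel":[-0.024,0.08,0],"turn":0},{"claw":0.3,"travel":[-0.03,0.1,0],"turn":0}]'
python3 -c "
from h import *
im=snap('top','t3.png');fit(im)"
```

```text
clock: 5.2
position: [0.4921, 0.1034, 0.0203]
ee_rot: [0.0, 0.707, 0.707, -0.0]
contact_force: [0.5, -2.2, 0.0]
width: 0.0553
gripper_force: 1.2
clock: 5.7
position: [0.4861, 0.1234, 0.0203]
ee_rot: [0.0, 0.707, 0.707, 0.0]
contact_force: [1.0, -1.2, 0.4]
width: 0.0553
gripper_force: 1.2
ctr [477.5 244.4] yaw rel. start 0.083 rms 0.79 tipL [467.6 363.5] tipR [487.4 125.3]
```

The fork is holding the board at a fixed angle, since the yaw hardly changed while it slid sideways. I'll turn the fork itself to bring the board square.

```bash

python3 -m inch '[{"claw":0.3,"travel":[-0.006,0.02,0],"turn":-0.006},{"claw":0.3,"travel":[-0.012,0.04,0],"turn":-0.012},{"claw":0.3,"travel":[-0.018,0.06,0],"turn":-0.018},{"claw":0.3,"travel":[-0.024,0.08,0],"turn":-0.022},{"claw":0.3,"travel":[-0.03,0.1,0],"turn":-0.027}]'
python3 -m inch '[{"claw":0.3,"travel":[-0.006,0.02,0],"turn":0},{"claw":0.3,"travel":[-0.012,0.04,0],"turn":0},{"claw":0.3,"travel":[-0.018,0.06,0],"turn":0},{"claw":0.3,"travel":[-0.018,0.08,0],"turn":0},{"claw":0.3,"travel":[-0.018,0.1,0],"turn":0}]'
python3 -c "
from h import *
im=snap('top','t4.png');fit(im)"
```

```text
clock: 6.25
position: [0.4798, 0.1434, 0.0202]
ee_rot: [-0.0, 0.737, 0.676, -0.0]
contact_force: [-0.8, -2.1, 0.1]
width: 0.0556
gripper_force: 1.1
clock: 6.75
position: [0.4765, 0.1634, 0.0203]
ee_rot: [-0.0, 0.736, 0.677, -0.0]
contact_force: [0.2, -1.6, 0.6]
width: 0.0553
gripper_force: 1.1
ctr [475.8 284.2] yaw rel. start 0.02 rms 2.08 tipL [473.3 403.7] tipR [478.2 164.8]
```

```bash

python3 -m inch '[{"claw":0.3,"travel":[0,0.02,0],"turn":0},{"claw":0.3,"travel":[0,0.04,0],"turn":0},{"claw":0.3,"travel":[0,0.06,0],"turn":0},{"claw":0.3,"travel":[0,0.08,0],"turn":0},{"claw":0.3,"travel":[0,0.1,0],"turn":0}]'
python3 -m inch '[{"claw":0.3,"travel":[0,0.02,0],"turn":0},{"claw":0.3,"travel":[0,0.04,0],"turn":0},{"claw":0.3,"travel":[0,0.06,0],"turn":0},{"claw":0.3,"travel":[0,0.08,0],"turn":0},{"claw":0.3,"travel":[0,0.1,0],"turn":0}]'
python3 -c "
from h import *
im=snap('top','t5.png');fit(im);cv2.imwrite('pics/c5.png',cv2.resize(cv2.imread('pics/t5.png')[190:310,140:390],(800,384),interpolation=cv2.INTER_CUBIC))"
```

```text
clock: 7.3
position: [0.4766, 0.1834, 0.0203]
ee_rot: [0.0, 0.736, 0.677, -0.0]
contact_force: [0.5, -3.5, 0.1]
width: 0.0557
gripper_force: 1.2
clock: 7.8
position: [0.4766, 0.2034, 0.0203]
ee_rot: [0.0, 0.736, 0.677, -0.0]
contact_force: [0.3, -2.4, 0.1]
width: 0.0555
gripper_force: 1.2
ctr [475.4 323.9] yaw rel. start 0.019 rms 4.54 tipL [473.2 443.4] tipR [477.7 204.4]
```

View pics/c5.png

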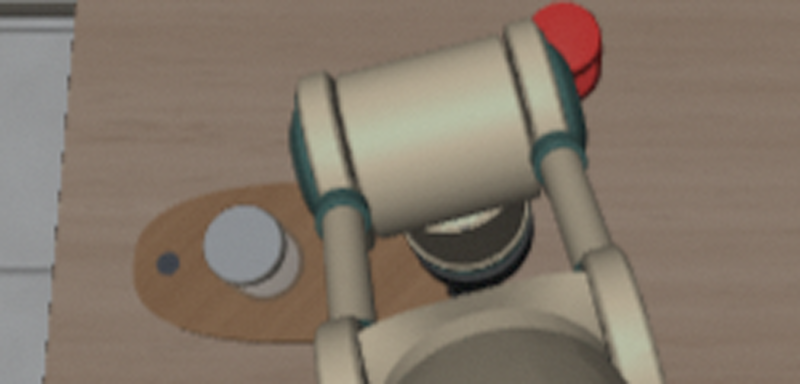

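The crop shows the left tip at crop (134,263), which is y≈0.444, and the board almost square. The jar is still standing in its place and clear of the arm. I'll push on, stop short, and then back off for an unobstructed measurement.

```bash

python3 -m inch '[{"claw":0.3,"travel":[0,0.02,0],"turn":0},{"claw":0.3,"travel":[0,0.04,0],"turn":0},{"claw":0.3,"travel":[0,0.06,0],"turn":0},{"claw":0.3,"travel":[0,0.08,0],"turn":0},{"claw":0.3,"travel":[0,0.1,0],"turn":0}]'
python3 -m inch '[{"claw":0.3,"travel":[0,0.02,0],"turn":0},{"claw":0.3,"travel":[0,0.04,0],"turn":0},{"claw":0.3,"travel":[0,0.06,0],"turn":0},{"claw":0.3,"travel":[0,0.08,0],"turn":0},{"claw":0.3,"travel":[0,0.1,0],"turn":0}]'
python3 -m inch '[{"claw":0.3,"travel":[0,0.02,0],"turn":0},{"claw":0.3,"travel":[0,0.04,0],"turn":0},{"claw":0.3,"travel":[0,0.06,0],"turn":0},{"claw":0.3,"travel":[0,0.08,0],"turn":0},{"claw":0.3,"travel":[0,0.1,0],"turn":0}]'
python3 -m inch '[{"claw":0.3,"travel":[0,0.02,0],"turn":0},{"claw":0.3,"travel":[0,0.04,0],"turn":0},{"claw":0.3,"travel":[0,0.06,0],"turn":0},{"claw":0.3,"travel":[0,0.08,0],"turn":0},{"claw":0.3,"travel":[0,0.1,0],"turn":0}]'
python3 -m inch '[{"claw":0.3,"travel":[0,-0.1,0],"turn":0},{"claw":0.3,"travel":[0,-0.3,0],"turn":0},{"claw":0.3,"travel":[0,-0.5,0],"turn":0},{"claw":0.3,"travel":[0,-0.7,0],"turn":0},{"claw":0.3,"travel":[0,-0.9,0],"turn":0}]'
python3 -c "
from h import *
im=snap('top','t6.png');fit(im,1000);cv2.imwrite('pics/c6.png',cv2.resize(cv2.imread('pics/t6.png')[190:310,110:360],(800,384),interpolation=cv2.INTER_CUBIC))"
```

```text
clock: 8.35
position: [0.4766, 0.2234, 0.0203]
ee_rot: [0.0, 0.736, 0.677, 0.0]
contact_force: [0.1, -3.0, -0.5]
width: 0.0555
gripper_force: 1.2
clock: 8.85
position: [0.4766, 0.2434, 0.0203]
ee_rot: [0.0, 0.736, 0.677, 0.0]
contact_force: [0.2, -1.9, -0.0]
width: 0.0557
gripper_force: 1.2
clock: 9.35
position: [0.4766, 0.2634, 0.0203]
ee_rot: [0.0, 0.736, 0.677, -0.0]
contact_force: [0.1, -2.8, 0.5]
width: 0.0557
gripper_force: 1.2
clock: 9.85
position: [0.4766, 0.2834, 0.0203]
ee_rot: [0.0, 0.736, 0.677, 0.0]
contact_force: [0.0, -1.6, -0.4]
width: 0.0553
gripper_force: 1.2
clock: 10.35
position: [0.4774, 0.1026, 0.0207]
ee_rot: [0.0, 0.736, 0.677, 0.001]
contact_force: [-0.5, -0.3, -0.1]
width: 0.0555
gripper_force: 0.0
ctr [476.2 403.2] yaw rel. start 0.033 rms 0.76 tipL [472.2 522.6] tipR [480.2 283.8]
```

View pics/c6.png

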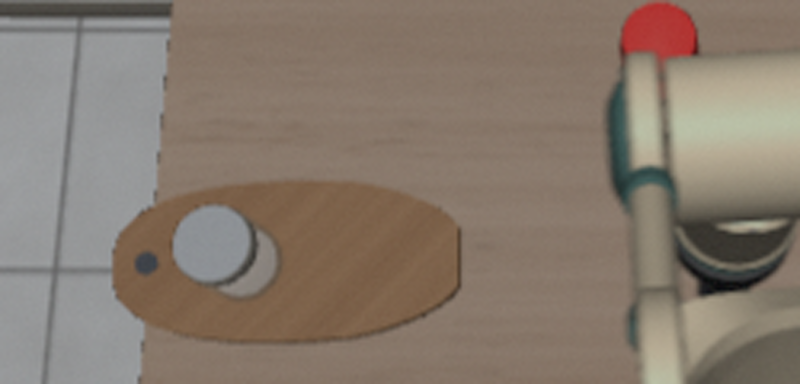

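The crop gives a clear view: left tip at crop (113,265), past the edge. The eyelet is at (147,263), the right end's middle at about (460,259), and the jar is standing unmoved.

```bash
python3 - <<'E'
from h import *
for e,r in(((270.6,260.3),(367.2,261.6)),((155.9,272.2),(253.75,270.9))):
    a=w('top',*e,.014);b=w('top',*r,.014);d=a-b;print(a.round(4),b.round(4),np.hypot(*d[:2]).round(4),np.arctan2(-d[0],d[1]).round(4))
for f in('top0','t6'):board(cv2.cvtColor(cv2.imread(f'pics/{f}.png'),cv2.COLOR_BGR2RGB))
E
```

```text
[0.5011 0.2488 0.014 ] [0.4987 0.035  0.014 ] 0.2138 -0.0112
[0.4738 0.5002 0.014 ] [0.4772 0.2853 0.014 ] 0.2149 0.0159
ctr [0.5003 0.1543] yaw -0.0065 size [0.1087 0.2371] tips [0.5011 0.2728] [0.4996 0.0356] rectang 0.1530633568763733
ctr [0.4764 0.4043] yaw 0.0233 size [0.1103 0.2358] tips [0.4737 0.5225] [0.4792 0.2868] rectang 0.1484779417514801
```

```bash

python3 -m inch '[{"claw":0.3,"travel":[0,0.2,0],"turn":0},{"claw":0.3,"travel":[0,0.4,0],"turn":0},{"claw":0.3,"travel":[0,0.6,0],"turn":0},{"claw":0.3,"travel":[0,0.75,0],"turn":0},{"claw":0.3,"travel":[0,0.85,0],"turn":0}]'
python3 -m inch '[{"claw":0.3,"travel":[0,0.02,0],"turn":0},{"claw":0.3,"travel":[0,0.04,0],"turn":0},{"claw":0.3,"travel":[-0.005,0.06,0],"turn":-0.004},{"claw":0.3,"travel":[-0.01,0.08,0],"turn":-0.007},{"claw":0.3,"travel":[-0.015,0.1,0],"turn":-0.008}]'
python3 -m inch '[{"claw":0.3,"travel":[0,0.02,0],"turn":0},{"claw":0.3,"travel":[0,0.03,0],"turn":0},{"claw":0.3,"travel":[0,0.035,0],"turn":0},{"claw":0.3,"travel":[0,0.035,0],"turn":0}]'
python3 -m inch '[{"claw":0.3,"travel":[0,-0.1,0],"turn":0},{"claw":0.3,"travel":[0,-0.3,0],"turn":0},{"claw":0.3,"travel":[0,-0.5,0.2],"turn":0},{"claw":0.3,"travel":[0,-0.7,0.4],"turn":0},{"claw":0.3,"travel":[0,-0.9,0.6],"turn":0}]'
python3 -c "
from h import *
im=snap('top','t7.png');fit(im,1000);board(im);snap('scene','s7.png');cv2.imwrite('pics/c7.png',np.vstack([cv2.resize(cv2.imread('pics/t7.png')[190:310,110:360],(625,300),interpolation=cv2.INTER_CUBIC),cv2.resize(cv2.imread('pics/s7.png')[190:330,120:412],(625,300),interpolation=cv2.INTER_CUBIC)]))"
```

```text
clock: 10.9
position: [0.4772, 0.2765, 0.0207]
ee_rot: [-0.0, 0.736, 0.677, 0.002]
contact_force: [0.7, 0.1, -1.0]
width: 0.0556
gripper_force: 0.0
clock: 11.4
position: [0.4735, 0.2921, 0.0203]
ee_rot: [0.0, 0.745, 0.667, -0.001]
contact_force: [0.5, -2.9, 0.4]
width: 0.0556
gripper_force: 1.2
clock: 11.8
position: [0.4735, 0.3001, 0.0203]
ee_rot: [-0.0, 0.745, 0.667, -0.0]
contact_force: [0.4, -2.1, -0.1]
width: 0.0552
gripper_force: 1.0
clock: 12.3
position: [0.4737, 0.1334, 0.1275]
ee_rot: [-0.0, 0.745, 0.667, 0.001]
contact_force: [1.5, -0.3, 0.8]
width: 0.0554
gripper_force: 0.0
ctr [474.3 418.9] yaw rel. start 0.028 rms 0.91 tipL [470.9 538.4] tipR [477.7 299.5]
ctr [0.4747 0.42  ] yaw 0.0213 size [0.1116 0.2374] tips [0.4721 0.5393] [0.4772 0.302 ] rectang 0.14860573410987854
```

View pics/c7.png

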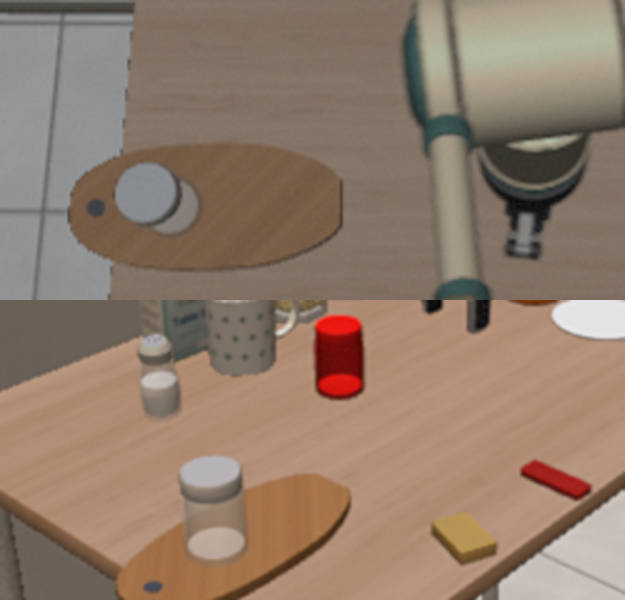

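The left tip measures y≈0.539, so it overhangs the edge by about 39–40 mm. It is square to the edge within about 1°. The jar is standing in its place on the board, the bystanders are where they were, and the gripper is clear.

```bash
python3 -c "
from rig import ticket
print(ticket.sign_off())"
```

```text
the job is handed in; nothing more can be done
None
```

The job is handed in: the board's left end sticks out about 39–40 mm past the left edge of the table, square to it within about 1°, with the sugar jar still standing in its place on the board.

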